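# Refill the spacer magazine from the drawer

### The job

Pull the top drawer of the small cabinet wide open and refill the blue spacer magazine from it: drop the steel spacer ring into the tube first, then the orange one on top, so that they lie flat on the black spacer already inside as one column. Leave the screwdriver, the jar and the bin where they are.

Things in the scene. Friction and masses are not known exactly. Their poses are not given: they have to be found in the camera images.
- cabinet: Grey two-drawer cabinet, fixed, 240 mm deep (x), 320 wide (y), 144 high; lower drawer green. Origin at the centre of its underside; its front faces its own -x (to the robot). Top drawer: yellow front, inside 278 mm wide, 195 mm front to back, inner floor 82 mm above the bench; its side walls end 122 mm and its front panel 132 mm above the bench.
- cabinet_drawer0 (a joint): Opening of the yellow top drawer in m: 0 is shut, 0.166 fully open (end stop). It slides along the cabinet's own -x, level, with about 1 N of friction plus light damping, and stays where it is left. May start up to 15 mm ajar.
- cabinet_drawer0_handle (a point): Middle of the top drawer's dark handle bar, on its axis; moves with the drawer; axes as the cabinet's. The bar is round, 11 mm thick, 120 mm long along the cabinet's y, 35 mm in front of the yellow front (30 mm clear gap behind it), 106 mm above the bench and 38 mm below the cabinet's top: it can be pinched from above.
- magazine: Fixed upright blue tube on an aluminium base plate 120 mm (x) by 100 mm (y). Origin at the centre of its underside, on the tube's axis, z up. Bore 64 mm in diameter (2 mm clear all round a spacer), wall 5 mm, inner floor 6 mm above the origin. Its two walls on the +x and -x sides rise to 76 mm and end in aluminium lips flaring outward to 85 mm height.
- magazine_notch (a point): On the tube's axis at the height of the notch floors, 54 mm above the magazine's origin; axes as the magazine's. The mouth has two open notches, 45 mm wide, on the magazine's +y and -y sides, where the wall ends at this height. A spacer gripped across its diameter along the magazine's y can be lowered between the lips with the fingers in the notches, and let go.
- black_spacer: Black plastic spacer ring, flat, 60 mm outside diameter, 32 mm hole, 16 mm thick, about 50 g. Origin at its centre (8 mm above its underside), z along its axis. Starts lying flat at the bottom of the magazine's tube, its centre 14 mm above the magazine's origin, and stays there.
- steel_spacer: Bare steel spacer ring, flat, 60 mm outside diameter, 32 mm hole, 16 mm thick, about 240 g. Origin at its centre (8 mm above its underside), z along its axis. Starts flat on the top drawer's floor, left or right of its middle; rides along as the drawer is pulled. In the finished column its centre is 30 mm above the magazine's origin.
- orange_spacer: Orange plastic spacer ring, flat, 60 mm outside diameter, 32 mm hole, 16 mm thick, about 50 g. Origin at its centre (8 mm above its underside), z along its axis. Starts flat on the top drawer's floor, left or right of its middle; rides along as the drawer is pulled. In the finished column its centre is 46 mm above the magazine's origin, its top level with the floor of the notches.
- screwdriver: Bystander: loose red-handled screwdriver, 200 mm long, lying on the bench on the robot's right. Origin at its underside near the middle, x from handle to tip.
- jar: Bystander: loose jar with a green cap, 60 mm in diameter, 85 mm high, beyond the magazine. Origin at the centre of its underside.
- bin: Bystander: loose empty black open bin, 150 by 120 by 70 mm high, on the bench on the robot's left. Origin at the centre of its underside.

How it is judged:
On the way, in this order (a step that is already met when the one before it is completed fails the run):
1. the top drawer is pulled open by more than 130 mm (value of joint cabinet_drawer0 above 0.13 m), for 0.2 s.
2. the steel spacer lies flat in the tube on the black one, the orange one not yet in (horizontal distance between steel_spacer and magazine below 0.005 m and z of steel_spacer in the frame of magazine between 0.026 and 0.034 m and angle between the z axis of steel_spacer and the z axis of magazine, either way round below 0.12 rad and horizontal distance between orange_spacer and magazine above 0.03 m), for 0.2 s.
3. the orange spacer lies flat on the steel one (horizontal distance between orange_spacer and magazine below 0.005 m and z of orange_spacer in the frame of magazine between 0.042 and 0.05 m and angle between the z axis of orange_spacer and the z axis of magazine, either way round below 0.12 rad), for 0.2 s.
At the end, for the whole second after the job is handed in: In the magazine's tube, from the bottom: black, steel, orange spacer, each within 5 mm of the tube's axis, within 4 mm of its stacked height (centres 14, 30 and 46 mm above the magazine's origin), flat within 0.12 rad, released and at rest (all of step 3 and horizontal distance between each of black_spacer, steel_spacer and magazine below 0.005 m and z of black_spacer in the frame of magazine between 0.01 and 0.018 m and angle between the z axis of each of black_spacer, steel_spacer and the z axis of magazine, either way round below 0.12 rad and z of steel_spacer in the frame of magazine between 0.026 and 0.034 m and linear speed of each of black_spacer, steel_spacer, orange_spacer below 0.02 m/s); the robot touches nothing.
It fails at once if the screwdriver is moved by more than 30 mm (distance of screwdriver from where it was at the start of the episode above 0.03 m).
It fails at once if the jar is moved by more than 30 mm (distance of jar from where it was at the start of the episode above 0.03 m).
It fails at once if the bin is moved by more than 30 mm (distance of bin from where it was at the start of the episode above 0.03 m).
It also fails if it takes over 66 s, if anything falls off the work surface, if the arm or the gripper's body presses on something with over 40 N, if the wrist force passes 120 N, or if a joint passes its speed limit or range.

### The arm

A 7-joint arm with a two-finger parallel gripper is mounted at the origin on the work surface. World frame = base frame: x ahead of the robot, y to its left, z up, the work surface at z = 0. Lengths are in m, angles in rad, forces in N, time in s.
With the tool pointing down it reaches from about 0.425 to 1.025 m from the base axis. Payload 9.4 kg.
Tool frame: the origin (TCP) lies at the very end of the fingers, on their centre line; the grasp point (between the pads) lies r.grip_depth behind it (r.grip_depth is the distance from the TCP to the grasp point, in m); z points along the fingers, x is the direction in which the jaws open and shut, and the axes are right-handed (so a half turn about z gives the same grasp; the last joint's range is limited). The gripper opens to 85 mm and grips with 20 to 120 N. Pads are 22 mm wide; open, the fingers measure 114 mm over their backs; the gripper's body (76 mm by 85 mm) begins 54 mm behind the grasp point. The pads swing forward as they close: fully open they stand 13 mm farther back than shut.
Start: joints at [-1.265, 0.599, -0.003, 1.599, 0.002, 0.943, -0.08], TCP at [0.271, 0.673, 0.231] pointing down, gripper open.
Joint ranges: [-2.57, 2.57], [-0.35, 1.97], [-1.29, 1.29], [0.11, 2.56], [-1.05, 4.19], [0.11, 1.86], [-2.63, 2.63]. Speed limits (rad/s): [2.22, 2.22, 3.01, 3.01, 3.14, 3.14, 3.14].

### API

Orientations are given as a 3x3 rotation matrix whose columns are the frame's x, y, z axes.
In Python, from rig import telemetry, grab_frame, r gives the robot as it stands.
- The arm moves only by the tool servo_tool, never from a script. Its argument "steps" is a list that holds one entry, the list of rows, each a list of 7 numbers: the shift along the tool's x, y, z in m, then the turn, a rotation vector about the tool's x, y, z in rad, then the finger opening in m, from 0 to 0.0854. In form: [[[x, y, z, wx, wy, wz, gripper], ...]]. A call has 1 to 8 rows; each row shifts and turns the commanded pose from where the row before left it, along the tool's axes as they then stand; what a row does not reach is not made up. A row lasts 1/12 s, in which the tool goes at most 41.7 mm and 7.16 degrees, less where a joint would pass 70% of its speed; a pose out of reach is approached as far as the arm can. A call with a gripper value outside its range is refused whole. The fingers move at their own pace and stop on an object; "squeeze" is the grip in N (left out, the last holds). Time passes only in rows, so rows that do not move let the fingers close. It gives the time, the measured TCP pose, the force and the opening at its end, in the units of the state.
- telemetry.sense(): the state, without advancing time (a new reading comes with each control period).
- grab_frame(name): name is "scene" or "top"; returns a dict with "pixels" (384x512x3 uint8, red, green, blue), "vertical_fov" (degrees; the focal length in pixels is half the picture's height over the tangent of half this angle, whatever the lens; pixels are square), "cx", "cy" (the principal point, pixels), "k1" (the pictures are not rectified: a ray, as slopes to the right and down, at radius r is drawn at 1 + k1 r^2 times it, then the intrinsics apply), "R" (3x3) and "t" (3): a world point X has camera coordinates R X + t. Camera axes: x right, y down, z forward; pixel columns grow to the right and rows downward; lengths in m; the calibration is good to about 2 mm. A picture is of the moment at which its call begins. There is no depth.
- r.close_job(): hands the job in, once; it reports no verdict.
The state is a dict: "t": time; "qpos": joint angles; "joint_vel": joint speeds; "tau": joint torques, N m; "tcp_pos": TCP position; "eef_rot": TCP orientation; "wrist_force": force on the tool from outside, world axes, zero at the start; "torque": the same for the moment, N m; "width": opening from 0.0 (shut) to 1.0 (fully open).
Only numpy, scipy, OpenCV 4.12 (cv2) and the standard library are available. Lean on these libraries where they do the work, as an engineer would, in place of code of your own. Each camera call takes 0.05 s, during which the arm holds its last target. There are 200 camera calls.

## Working session

There is one attempt and no reset: what is moved stays moved. The work goes in short steps, Python scripts to look and compute and a tool call to move; the robot and the scene stay as the last step left them, time stands still between calls to the robot, and variables do not carry over. Pictures are saved under pics/ and viewed, on a budget of 10 in all, crops included, one or two more only if the job needs it, and the job is handed in when it is done.

Besides the shell and the picture viewer there is one more tool, called after "Call:" as a command line: name --argument value ..., lists and objects as JSON in quotes. servo_tool: Moves the arm, as the interface text tells. Its arguments: {"type":"object","properties":{"steps":{"type":"array"},"squeeze":{"type":"number"}},"required":["steps"]}

```bash
ls; mkdir -p pics
cat > h.py <<'E'
import numpy as np, cv2
from rig import telemetry, grab_frame, r
def snap(n,f):
    d=grab_frame(n); cv2.imwrite('pics/'+f,d['pixels'][:,:,::-1]); np.save('/tmp/'+n+'.npy',d,allow_pickle=True); return d
def load(n): return np.load('/tmp/'+n+'.npy',allow_pickle=True).item()
def K(d):
    f=d['pixels'].shape[0]/2/np.tan(np.radians(d['vertical_fov'])/2)
    return np.array([[f,0,d['cx']],[0,f,d['cy']],[0,0,1.]]), np.array([d['k1'],0,0,0.])
def ray(d,u,v):
    k,D=K(d); p=cv2.undistortPoints(np.array([[[u,v]]],float),k,D)[0,0]
    R=np.array(d['R']); return -R.T@np.array(d['t']), R.T@np.array([p[0],p[1],1])
def atz(d,u,v,z):
    c,w=ray(d,u,v); return c+w*(z-c[2])/w[2]
def proj(d,X):
    k,D=K(d); return cv2.projectPoints(np.array(X,float).reshape(-1,1,3),cv2.Rodrigues(np.array(d['R']))[0],np.array(d['t'],float),k,D)[0][:,0]
E
python3 - <<'E'
from h import *
a=snap('scene','s0.png');b=snap('top','t0.png')
for d in (a,b):
    print(K(d)[0][0,0],d['k1'],-np.array(d['R']).T@np.array(d['t']))
    print(np.array(d['R']).round(2).tolist())
s=telemetry.sense();print(s['tcp_pos'],s['eef_rot'],s['wrist_force'],s['width'],s['t'],r.grip_depth)
i=np.hstack([cv2.imread('pics/s0.png'),cv2.imread('pics/t0.png')])
E
```

```text
pics
476.9280540138505 -0.16840170519026276 [1.30660057 0.06627642 1.23787791]
[[-0.03, 1.0, -0.01], [0.85, 0.02, -0.53], [-0.53, -0.03, -0.85]]
355.0942086631842 -0.013135647868797735 [0.53151764 0.04094263 1.131606  ]
[[0.01, -1.0, 0.01], [-1.0, -0.01, -0.06], [0.06, -0.01, -1.0]]
[0.27068458 0.67210489 0.23052834] [[ 3.73494511e-01  9.27632318e-01 -3.63729519e-04]
 [ 9.27631392e-01 -3.73494655e-01 -1.31989367e-03]
 [-1.36022706e-03  1.55566120e-04 -9.99999063e-01]] [-0.50538016 -0.30877978 -0.06586248] 0.9979784857285325 0.1 0.0187
```

View pics/s0.png

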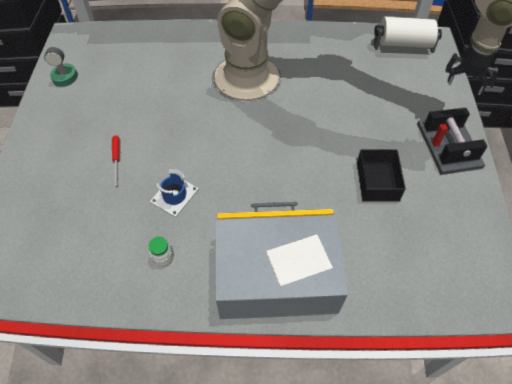

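View pics/t0.png

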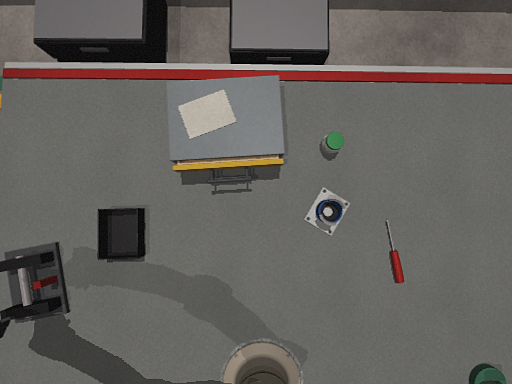

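Run:
```python
from h import *
a=cv2.imread('pics/s0.png');b=cv2.imread('pics/t0.png')
f=lambda i,x,y,w,h:cv2.resize(i[y:y+h,x:x+w],(w*5,h*5),interpolation=cv2.INTER_CUBIC)
o=np.vstack([np.hstack([f(b,160,140,100,50),f(b,300,180,60,50)]),np.hstack([f(a,210,190,100,60),f(a,145,160,60,60)])])
o=o[:600];cv2.imwrite('pics/c0.png',o);print(o.shape)
```

```text
(550, 800, 3)
```

View pics/c0.png

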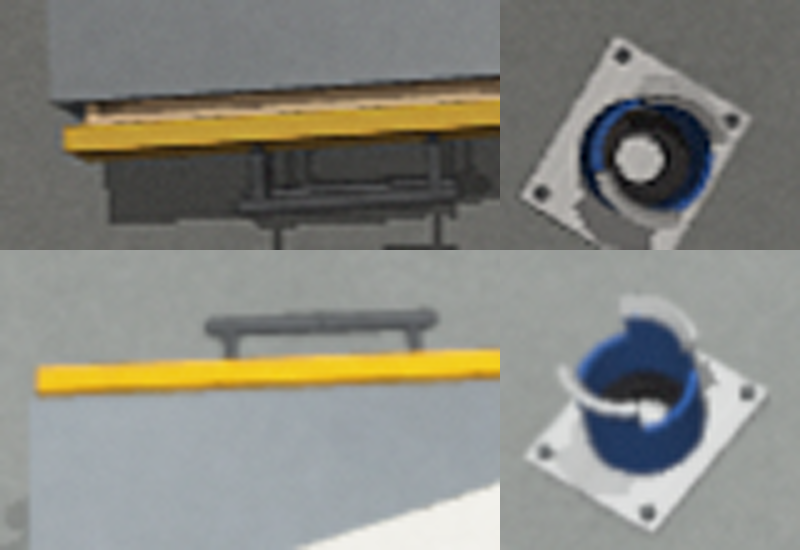

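Run:
```python
from h import *
s=load('scene');t=load('top')
h=[atz(s,210+x/5-.4,190+(y-250)/5-.4,.106) for x,y in((207,327),(436,318))]
print('handle',np.round(h,4).tolist(),np.mean(h,0),np.linalg.norm(h[1]-h[0]))
print('handle in top',proj(t,h))
P=lambda x,y:atz(s,145+(x-500)/5-.4,160+(y-250)/5-.4,.006)
Q=lambda x,y:atz(t,300+(x-500)/5-.4,180+y/5-.4,.006)
a=[P(768,392),P(655,530),P(525,457)];b=[Q(618,38),Q(750,118),Q(522,197)]
print('plate scene',np.round(a,4).tolist(),(a[0]+a[2])/2,np.linalg.norm(a[0]-a[1]),np.linalg.norm(a[1]-a[2]))
print('plate top',np.round(b,4).tolist(),(b[1]+b[2])/2,np.linalg.norm(b[0]-b[1]),np.linalg.norm(b[0]-b[2]))
# cabinet top-edge from yellow panel
y=[atz(s,210+x/5-.4,190+(yy-250)/5-.4,.132) for x,yy in((38,368),(498,350))];print('panel',np.round(y,4).tolist())
```

```text
handle [[0.6207, 0.0377, 0.106], [0.6116, 0.165, 0.106]] [0.61613603 0.10135371 0.106     ] 0.12757153327527485
handle in top [[250.58645056 178.26424061]
 [206.57530278 181.09280668]]
plate scene [[0.5028, -0.1303, 0.006], [0.6032, -0.1896, 0.006], [0.554, -0.2762, 0.006]] [ 0.52842864 -0.20322638  0.006     ] 0.11667739297173685 0.09955190069522094
plate top [[0.6025, -0.1941, 0.006], [0.5521, -0.2781, 0.006], [0.5012, -0.1325, 0.006]] [ 0.5266711 -0.2053407  0.006    ] 0.09800472270703744 0.11853957325682542
panel [[0.6646, -0.0517, 0.132], [0.6469, 0.1958, 0.132]]
```

Call:
servo_tool --steps '[[[-0.025, 0.0333, 0, 0, 0, 0, 0.028], [-0.025, 0.0333, 0, 0, 0, 0, 0.028], [-0.025, 0.0333, 0, 0, 0, 0, 0.028], [-0.025, 0.0333, 0, 0, 0, 0, 0.028], [-0.025, 0.0333, 0, 0, 0, 0, 0.028], [-0.025, 0.0333, 0, 0, 0, 0, 0.028], [-0.025, 0.0333, 0, 0, 0, 0, 0.028], [-0.025, 0.0333, 0, 0, 0, 0, 0.028]]]' --squeeze 60

```text
t: 0.77
tcp_pos: [0.4438, 0.3855, 0.2311]
eef_rot: [[0.373, 0.928, -0.0], [0.928, -0.373, -0.0], [-0.0, -0.0, -1.0]]
wrist_force: [0.3, 0.6, 0.7]
width: 0.331
```

Call:
servo_tool --steps '[[[-0.025, 0.0333, 0, 0, 0, 0, 0.028], [-0.025, 0.0333, 0, 0, 0, 0, 0.028], [-0.025, 0.0333, 0, 0, 0, 0, 0.028], [-0.025, 0.0333, 0, 0, 0, 0, 0.028], [-0.025, 0.0333, 0, 0, 0, 0, 0.028], [-0.025, 0.0333, 0, 0, 0, 0, 0.028], [-0.025, 0.0333, 0, 0, 0, 0, 0.028], [-0.025, 0.0333, 0, 0, 0, 0, 0.028]]]'

```text
t: 1.43
tcp_pos: [0.6162, 0.1005, 0.2311]
eef_rot: [[0.373, 0.928, -0.0], [0.928, -0.373, -0.0], [-0.0, -0.0, -1.0]]
wrist_force: [0.4, 0.7, -0.3]
width: 0.329
```

Call:
servo_tool --steps '[[[0, 0, 0, 0, 0, 0.124, 0.028], [0, 0, 0, 0, 0, 0.124, 0.028], [0, 0, 0, 0, 0, 0.124, 0.028], [0, 0, 0, 0, 0, 0.124, 0.028], [0, 0, 0, 0, 0, 0.124, 0.028], [0, 0, 0, 0, 0, 0.124, 0.028], [0, 0, 0, 0, 0, 0.124, 0.028], [0, 0, 0, 0, 0, 0.124, 0.028]]]'

```text
t: 2.1
tcp_pos: [0.6154, 0.1025, 0.231]
eef_rot: [[0.982, 0.189, -0.001], [0.189, -0.982, -0.0], [-0.001, 0.0, -1.0]]
wrist_force: [-0.3, -0.0, -0.6]
width: 0.331
```

```bash
cat >> h.py <<'E'
def delta(p,ang):
    "shift and turn, in present tool axes, to world TCP p with tool x at angle ang (mod pi), tool down"
    from scipy.spatial.transform import Rotation as Ro
    s=telemetry.sense(); R=np.array(s['eef_rot'])
    out=[]
    for a in (ang,ang+np.pi):
        T=np.array([[np.cos(a),np.sin(a),0],[np.sin(a),-np.cos(a),0],[0,0,-1]])
        out.append(Ro.from_matrix(R.T@T).as_rotvec())
    w=min(out,key=np.linalg.norm)
    print('t',s['t'],'tcp',np.round(s['tcp_pos'],4),'F',np.round(s['wrist_force'],1),'w',round(s['width']*85.4,1),'q7',round(s['qpos'][6],2))
    print('shift',np.round(R.T@(np.array(p)-s['tcp_pos']),4),'turn',np.round(w,4))
E
python3 -c "
from h import *
delta([.616,.101,.16],.0715)
s=snap('scene','s1.png')
i=cv2.imread('pics/s1.png')[120:240,190:350];cv2.imwrite('pics/c1.png',cv2.resize(i,None,fx=5,fy=5,interpolation=2))"
```

```text
t 2.1 tcp [0.6154 0.1025 0.231 ] F [-0.3 -0.  -0.6] w 28.2 q7 0.13
shift [0.0003 0.0016 0.071 ] turn [1.000e-04 6.000e-04 1.184e-01]
```

Call:
servo_tool --steps '[[[0, 0.001, 0.024, 0, 0, 0.118, 0.028], [0, 0, 0.024, 0, 0, 0, 0.028], [0, 0, 0.024, 0, 0, 0, 0.028], [0, 0, 0.022, 0, 0, 0, 0.028]]]'

```text
t: 2.48
tcp_pos: [0.6154, 0.1017, 0.136]
eef_rot: [[0.997, 0.082, -0.001], [0.082, -0.997, -0.0], [-0.001, 0.0, -1.0]]
wrist_force: [0.4, 0.1, -0.5]
width: 0.328
```

```bash
python3 -c "
from h import *
delta([.616,.101,.087],.0715)
s=snap('scene','s1.png')
i=cv2.imread('pics/s1.png')[120:240,190:350];cv2.imwrite('pics/c1.png',cv2.resize(i,None,fx=5,fy=5,interpolation=2))"
```

```text
t 2.4833 tcp [0.6154 0.1017 0.136 ] F [ 0.4  0.1 -0.5] w 28.0 q7 0.09
shift [0.0005 0.0008 0.049 ] turn [0.0001 0.0005 0.0102]
```

View pics/c1.png

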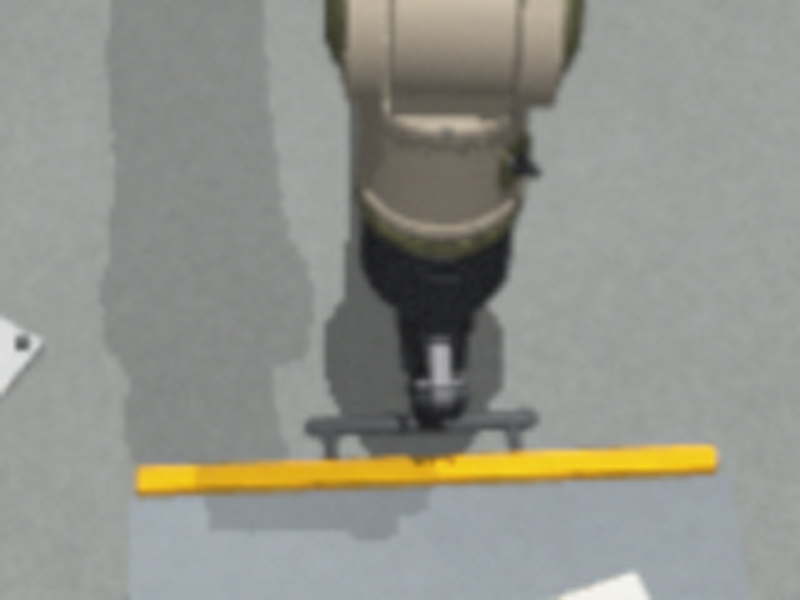

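The gripper stands over the bar's middle (bar from crop (310,427) to (535,417), fingers at (430,415)). Next I descend and pinch.

Call:
servo_tool --steps '[[[0.0005, 0, 0.012, 0, 0, 0.01, 0.028], [0, 0, 0.012, 0, 0, 0, 0.028], [0, 0, 0.012, 0, 0, 0, 0.028], [0, 0, 0.012, 0, 0, 0, 0.028], [0, 0, 0, 0, 0, 0, 0.028]]]'

```text
t: 2.95
tcp_pos: [0.6198, 0.1018, 0.0904]
eef_rot: [[0.998, 0.068, 0.007], [0.068, -0.998, 0.001], [0.007, -0.001, -1.0]]
wrist_force: [1.3, 0.5, 9.8]
width: 0.332
```

Call:
servo_tool --steps '[[[0, 0, 0, 0, 0, 0, 0.0], [0, 0, 0, 0, 0, 0, 0.0], [0, 0, 0, 0, 0, 0, 0.0], [0, 0, 0, 0, 0, 0, 0.0]]]'

```text
t: 3.28
tcp_pos: [0.617, 0.1016, 0.0897]
eef_rot: [[0.998, 0.068, 0.001], [0.068, -0.998, 0.0], [0.001, -0.0, -1.0]]
wrist_force: [1.1, 0.2, 5.4]
width: 0.104
```

Call:
servo_tool --steps '[[[-0.005, 0, 0, 0, 0, 0, 0.0], [-0.01, 0, 0, 0, 0, 0, 0.0], [-0.01, 0, 0, 0, 0, 0, 0.0], [-0.01, 0, 0, 0, 0, 0, 0.0]]]'

```text
t: 3.62
tcp_pos: [0.581, 0.099, 0.0896]
eef_rot: [[0.998, 0.068, 0.001], [0.068, -0.998, 0.0], [0.001, 0.0, -1.0]]
wrist_force: [1.7, -1.1, 5.7]
width: 0.102
```

```bash
python3 -c "
from h import *
delta([.616,.101,.087],.0715)
s=snap('scene','s2.png')
i=cv2.imread('pics/s2.png')[120:240,190:350];cv2.imwrite('pics/c2.png',cv2.resize(i,None,fx=5,fy=5,interpolation=2))"
```

```text
t 3.6167 tcp [0.581  0.099  0.0896] F [ 1.7 -1.1  5.7] w 8.7 q7 0.11
shift [0.0351 0.0004 0.0026] turn [ 0.     -0.001  -0.0034]
```

View pics/c2.png

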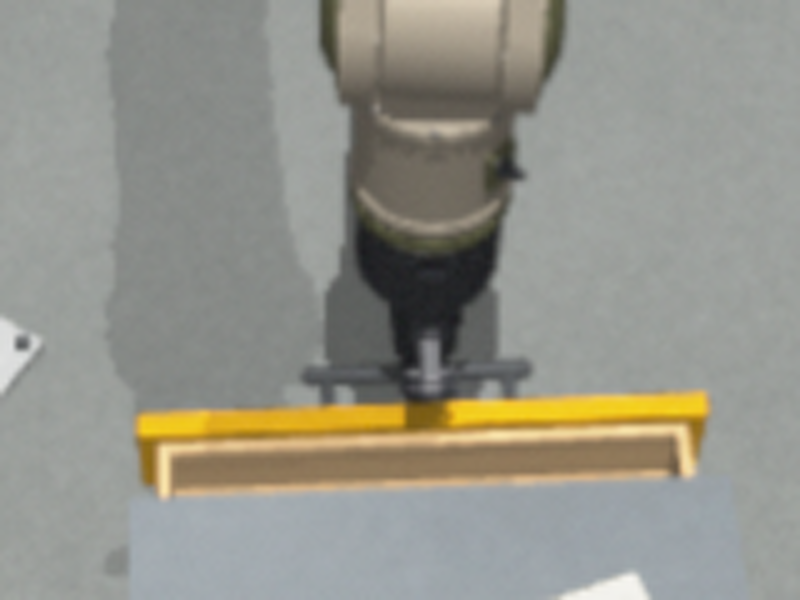

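Drawer follows the pull (front now at crop row ~415, floor showing behind it).

Call:
servo_tool --steps '[[[-0.012, 0, 0, 0, 0, 0, 0.0], [-0.015, 0, 0, 0, 0, 0, 0.0], [-0.017, 0, 0, 0, 0, 0, 0.0], [-0.017, 0, 0, 0, 0, 0, 0.0], [-0.017, 0, 0, 0, 0, 0, 0.0], [-0.015, 0, 0, 0, 0, 0, 0.0], [-0.012, 0, 0, 0, 0, 0, 0.0], [-0.007, 0, 0, 0, 0, 0, 0.0]]]'

```text
t: 4.33
tcp_pos: [0.4675, 0.0909, 0.0896]
eef_rot: [[0.998, 0.068, -0.001], [0.068, -0.998, -0.0], [-0.001, 0.0, -1.0]]
wrist_force: [1.6, -1.6, 5.7]
width: 0.099
```

Call:
servo_tool --steps '[[[0, 0, 0, 0, 0, 0, 0.0], [0, 0, 0, 0, 0, 0, 0.028], [0, 0, 0, 0, 0, 0, 0.028], [0, 0, 0, 0, 0, 0, 0.028]]]'

```text
t: 4.67
tcp_pos: [0.4691, 0.0916, 0.0891]
eef_rot: [[0.998, 0.068, -0.001], [0.068, -0.998, -0.0], [-0.001, 0.0, -1.0]]
wrist_force: [0.2, -0.6, 0.2]
width: 0.329
```

Call:
servo_tool --steps '[[[0, 0, -0.02, 0, 0, 0, 0.028], [0, 0, -0.035, 0, 0, 0, 0.028], [0, 0, -0.035, 0, 0, 0, 0.028], [0, 0, -0.035, 0, 0, 0, 0.03], [0, 0, 0, 0, 0, 0, 0.085]]]'

```text
t: 5.08
tcp_pos: [0.4721, 0.0917, 0.2193]
eef_rot: [[0.998, 0.067, 0.007], [0.067, -0.998, 0.003], [0.007, -0.002, -1.0]]
wrist_force: [1.9, 1.0, -0.2]
width: 0.478
```

```bash
python3 -c "
from h import *
delta([.616,.101,.087],.0715)
s=snap('scene','s3.png');t=snap('top','t3.png')
f=lambda p,x,y:cv2.resize(cv2.imread(p)[y:y+75,x:x+150],None,fx=5,fy=4*5/4,interpolation=2)[:300]
a=cv2.resize(cv2.imread('pics/s3.png')[150:225,200:360],None,fx=5,fy=5,interpolation=2)[:375]
cv2.imwrite('pics/c3.png',a)
b=cv2.resize(cv2.imread('pics/t3.png')[140:260,160:320],None,fx=5,fy=5,interpolation=2)
cv2.imwrite('pics/c3.png',np.vstack([a[:300],b[:300]]))
"
```

```text
t 5.0833 tcp [0.4721 0.0917 0.2193] F [ 1.9  1.  -0.2] w 40.9 q7 -0.01
shift [0.1432 0.0007 0.1334] turn [-0.0021 -0.0074 -0.0041]
```

View pics/c3.png

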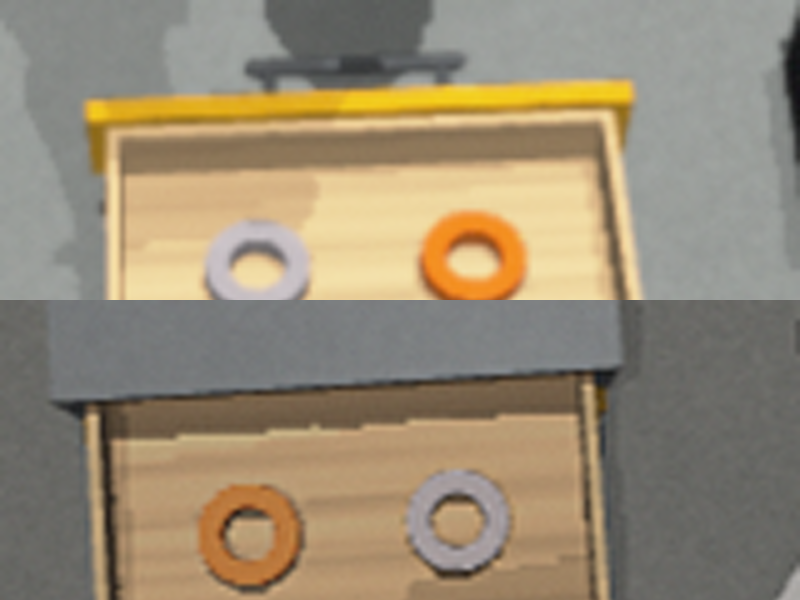

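```bash
python3 -c "
from h import *
s=load('scene');t=load('top')
T=lambda x,y,z:atz(t,160+x/5-.4,140+(y-300)/5-.4,z).round(4)
S=lambda x,y,z:atz(s,200+x/5-.4,150+y/5-.4,z).round(4)
print('steel',T(458,521,.098),S(257,262,.098));print('orange',T(250,535,.098),S(473,255,.098))
print('steel dia',T(408,521,.098)-T(510,521,.098))
h=[S(248,70,.106),S(465,61,.106)];print('handle',h,(h[0]+h[1])/2)
# colour-centroid check in top
p=cv2.cvtColor(t['pixels'],cv2.COLOR_RGB2HSV)
for n,m in(('o',cv2.inRange(p,(8,170,120),(16,255,255))),('st',cv2.inRange(p,(115,10,110),(170,80,255)))):
    m[:, :160]=0;m[:,300:]=0;m[:160]=0;m[260:]=0
    y,x=np.nonzero(m);print(n,len(x),x.min(),x.max(),y.min(),y.max(),atz(t,(x.min()+x.max())/2,(y.min()+y.max())/2,.098))
"
```

```text
steel [0.6052 0.0358 0.098 ] [0.606  0.0372 0.098 ]
orange [0.5962 0.1569 0.098 ] [0.5983 0.1585 0.098 ]
steel dia [-0.0004  0.0596  0.    ]
handle [array([0.4788, 0.0282, 0.106 ]), array([0.4689, 0.1557, 0.106 ])] [0.47385 0.09195 0.106  ]
o 182 200 219 177 196 [0.59646023 0.15720902 0.098     ]
st 56 242 260 174 193 [0.60607563 0.03639667 0.098     ]
```

Call:
servo_tool --steps '[[[0.0324, 0.016, 0, 0, 0, 0, 0.075], [0.0324, 0.016, 0, 0, 0, 0, 0.075], [0.0324, 0.016, 0, 0, 0, 0, 0.075], [0.0324, 0.016, 0, 0, 0, 0, 0.075]]]'

```text
t: 5.52
tcp_pos: [0.604, 0.036, 0.2126]
eef_rot: [[0.998, 0.069, -0.002], [0.069, -0.998, -0.0], [-0.002, -0.0, -1.0]]
wrist_force: [0.5, 0.7, 0.3]
width: 0.88
```

Call:
servo_tool --steps '[[[0, 0, 0, 0, 0, -0.12, 0.075], [0, 0, 0, 0, 0, -0.12, 0.075], [0, 0, 0, 0, 0, -0.12, 0.075], [0, 0, 0, 0, 0, -0.12, 0.075], [0, 0, 0, 0, 0, -0.12, 0.075], [0, 0, 0, 0, 0, -0.12, 0.075], [0, 0, 0, 0, 0, -0.12, 0.075], [0, 0, 0, 0, 0, -0.12, 0.075]]]'

```text
t: 6.18
tcp_pos: [0.6025, 0.0365, 0.2123]
eef_rot: [[0.511, 0.859, -0.003], [0.859, -0.511, 0.0], [-0.001, -0.003, -1.0]]
wrist_force: [0.4, -0.0, -0.7]
width: 0.88
```

```bash
python3 -c "
from h import *
delta([.6056,.0365,.079],1.031)"
```

```text
t 6.1833 tcp [0.6025 0.0365 0.2123] F [ 0.4 -0.  -0.7] w 75.2 q7 0.93
shift [0.0017 0.003  0.1333] turn [-0.0026  0.0015  0.003 ]
```

Call:
servo_tool --steps '[[[0.0017, 0.003, 0.03, -0.0026, 0.0015, 0, 0.075], [0, 0, 0.03, 0, 0, 0, 0.075], [0, 0, 0.03, 0, 0, 0, 0.075], [0, 0, 0.02, 0, 0, 0, 0.075], [0, 0, 0.01, 0, 0, 0, 0.075], [0, 0, 0.008, 0, 0, 0, 0.075], [0, 0, 0.005, 0, 0, 0, 0.075], [0, 0, 0, 0, 0, 0, 0.075]]]'

```text
t: 6.85
tcp_pos: [0.6069, 0.0364, 0.0806]
eef_rot: [[0.517, 0.856, 0.002], [0.856, -0.517, -0.0], [0.001, 0.002, -1.0]]
wrist_force: [0.1, -0.1, -0.0]
width: 0.876
```

Call:
servo_tool --steps '[[[0, 0, 0, 0, 0, 0, 0.05], [0, 0, 0, 0, 0, 0, 0.05], [0, 0, 0, 0, 0, 0, 0.05], [0, 0, 0, 0, 0, 0, 0.05], [0, 0, 0, 0, 0, 0, 0.05]]]'

```text
t: 7.27
tcp_pos: [0.6082, 0.0363, 0.0829]
eef_rot: [[0.517, 0.856, 0.006], [0.856, -0.517, 0.0], [0.003, 0.005, -1.0]]
wrist_force: [0.6, -0.3, 8.3]
width: 0.661
```

Call:
servo_tool --steps '[[[0, 0, 0, 0, 0, 0, 0.075], [0, 0, -0.003, 0, 0, 0, 0.075], [0, 0, -0.003, 0, 0, 0, 0.075], [0, 0, 0, 0, 0, 0, 0.075]]]'

```text
t: 7.6
tcp_pos: [0.6073, 0.0365, 0.0881]
eef_rot: [[0.516, 0.856, 0.004], [0.856, -0.516, 0.0], [0.002, 0.003, -1.0]]
wrist_force: [0.1, -0.4, -0.6]
width: 0.88
```

Call:
servo_tool --steps '[[[0, 0, 0, 0, 0, 0, 0.05], [0, 0, 0, 0, 0, 0, 0.05], [0, 0, 0, 0, 0, 0, 0.05], [0, 0, 0, 0, 0, 0, 0.05], [0, 0, 0, 0, 0, 0, 0.05]]]'

```text
t: 8.02
tcp_pos: [0.6082, 0.0367, 0.0884]
eef_rot: [[0.517, 0.856, 0.005], [0.856, -0.517, 0.0], [0.003, 0.004, -1.0]]
wrist_force: [-0.7, -0.0, 10.3]
width: 0.654
```

Call:
servo_tool --steps '[[[0, 0, -0.005, 0, 0, 0, 0.05], [0, 0, -0.015, 0, 0, 0, 0.05], [0, 0, -0.025, 0, 0, 0, 0.05], [0, 0, -0.03, 0, 0, 0, 0.05], [0, 0, -0.025, 0, 0, 0, 0.05], [0, 0, -0.01, 0, 0, 0, 0.05], [0, 0, 0, 0, 0, 0, 0.05]]]'

```text
t: 8.6
tcp_pos: [0.6077, 0.0365, 0.1994]
eef_rot: [[0.517, 0.856, 0.007], [0.856, -0.517, 0.0], [0.004, 0.006, -1.0]]
wrist_force: [0.1, 0.0, -2.7]
width: 0.647
```

```bash
python3 -c "
from h import *
delta([.5275,-.2043,.22],1.031)
s=snap('scene','s4.png')
cv2.imwrite('pics/c4.png',cv2.resize(cv2.imread('pics/s4.png')[150:240,200:320],None,fx=6,fy=6,interpolation=2))
"
```

```text
t 8.6 tcp [0.6077 0.0365 0.1994] F [ 0.1  0.  -2.7] w 55.2 q7 0.93
shift [-0.2475  0.0558 -0.0213] turn [ 0.0055 -0.0038 -0.003 ]
```

View pics/c4.png

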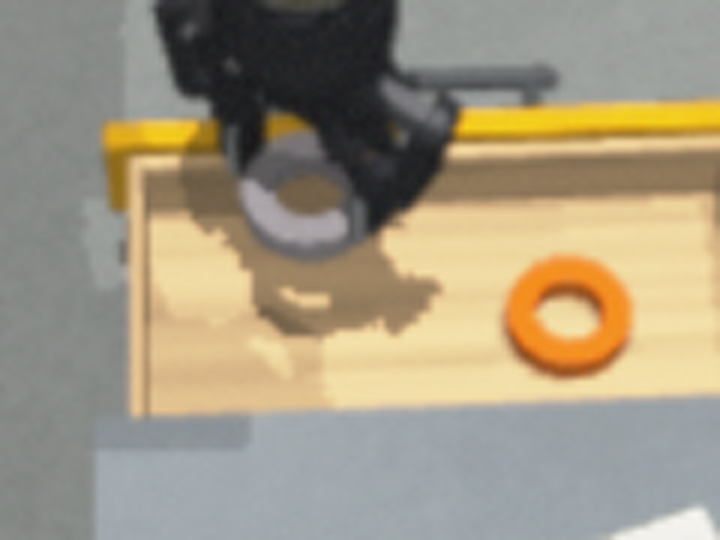

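Steel ring is held level between the fingers (hole centre at crop (310,195)); orange still at (568,315).

Call:
servo_tool --steps '[[[-0.02, 0.0045, -0.002, 0, 0, 0, 0.05], [-0.0354, 0.008, -0.003, 0, 0, 0, 0.05], [-0.0354, 0.008, -0.003, 0, 0, 0, 0.05], [-0.0354, 0.008, -0.003, 0, 0, 0, 0.05], [-0.0354, 0.008, 0, 0, 0, 0, 0.05], [-0.0354, 0.008, 0, 0, 0, 0, 0.05], [-0.0354, 0.008, 0, 0, 0, 0, 0.05], [-0.015, 0.0035, 0, 0, 0, 0, 0.05]]]'

```text
t: 9.32
tcp_pos: [0.5235, -0.2092, 0.206]
eef_rot: [[0.521, 0.854, -0.001], [0.854, -0.521, -0.001], [-0.002, -0.0, -1.0]]
wrist_force: [0.4, -1.0, -2.4]
width: 0.652
```

Call:
servo_tool --steps '[[[0, 0, 0.02, 0, 0, 0, 0.05], [0, 0, 0.025, 0, 0, 0, 0.05], [0, 0, 0.025, 0, 0, 0, 0.05], [0, 0, 0, 0, 0, 0, 0.05], [0, 0, 0, 0, 0, 0, 0.05]]]'

```text
t: 9.73
tcp_pos: [0.5254, -0.2039, 0.1358]
eef_rot: [[0.516, 0.856, -0.002], [0.856, -0.516, 0.001], [0.0, -0.003, -1.0]]
wrist_force: [0.5, -0.1, -2.6]
width: 0.649
```

```bash
python3 -c "
from h import *
delta([.5275,-.2043,.1],1.031)
s=snap('scene','s5.png')
cv2.imwrite('pics/c5.png',cv2.resize(cv2.imread('pics/s5.png')[140:225,130:230],None,fx=7,fy=7,interpolation=2))
"
```

```text
t 9.7333 tcp [ 0.5254 -0.2039  0.1358] F [ 0.5 -0.1 -2.6] w 55.4 q7 1.36
shift [0.0007 0.0021 0.0358] turn [-0.0027 -0.0001 -0.003 ]
```

View pics/c5.png

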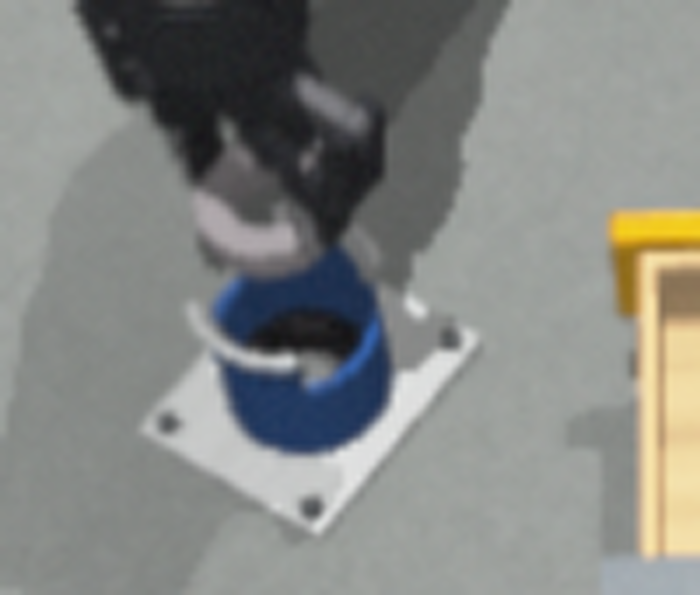

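```bash
python3 -c "
from h import *
s=load('scene')
a=np.linspace(0,2*np.pi,721)
def C(c,r,z):
    p=proj(s,np.c_[c[0]+r*np.cos(a),c[1]+r*np.sin(a),0*a+z]); return (p-[130,140]+.5)*7
def ext(n,q): print(n,'x',q[:,0].min().round(),q[:,0].max().round(),'y',q[:,1].min().round(),q[:,1].max().round())
m=(.5275,-.2043)
ext('tube base',C(m,.037,.006));ext('tube 54',C(m,.037,.054));ext('black top bore',C(m,.032,.022));ext('bore54',C(m,.032,.054));ext('lip 85',C(m,.037,.085))
th=-.54;R=np.array([[np.cos(th),-np.sin(th)],[np.sin(th),np.cos(th)]])
cs=np.array([[x,y] for x in(-.06,.06) for y in(-.05,.05)])@R.T+m
print('plate',((proj(s,np.c_[cs,[.006]*4])-[130,140]+.5)*7).round().tolist())
T=telemetry.sense()['tcp_pos'];print(T)
for dy in (0,-.0017):
  c=T[:2]+dy*np.array([.856,-.516])
  ext('ring bot',C(c,.03,T[2]-.0064));ext('ring top',C(c,.03,T[2]+.0096));ext('hole top',C(c,.016,T[2]+.0096))
"
```

```text
tube base x 226.0 393.0 y 313.0 455.0
tube 54 x 208.0 379.0 y 252.0 396.0
black top bore x 231.0 377.0 y 302.0 426.0
bore54 x 219.0 367.0 y 261.0 386.0
lip 85 x 195.0 370.0 y 210.0 356.0
plate [[303.0, 239.0], [480.0, 337.0], [137.0, 429.0], [316.0, 535.0]]
[ 0.52647989 -0.2041528   0.13721596]
ring bot x 194.0 339.0 y 158.0 277.0
ring top x 187.0 334.0 y 135.0 255.0
hole top x 221.0 300.0 y 162.0 226.0
ring bot x 196.0 342.0 y 155.0 275.0
ring top x 190.0 336.0 y 132.0 252.0
hole top x 224.0 302.0 y 159.0 223.0
```

Call:
servo_tool --steps '[[[0.001, 0.0016, 0.015, 0, 0, -0.003, 0.05], [0, 0, 0.015, 0, 0, 0, 0.05], [0, 0, 0.01, 0, 0, 0, 0.05], [0, 0, 0.006, 0, 0, 0, 0.05], [0, 0, 0.0, 0, 0, 0, 0.05], [0, 0, 0.0, 0, 0, 0, 0.05]]]'

```text
t: 10.28
tcp_pos: [0.5293, -0.2044, 0.0925]
eef_rot: [[0.514, 0.858, 0.003], [0.858, -0.514, -0.0], [0.002, 0.003, -1.0]]
wrist_force: [0.4, 0.7, -2.3]
width: 0.65
```

Call:
servo_tool --steps '[[[0, 0, 0.006, 0, 0, 0, 0.05], [0, 0, 0.006, 0, 0, 0, 0.05], [0, 0, 0.006, 0, 0, 0, 0.05], [0, 0, 0, 0, 0, 0, 0.05]]]'

```text
t: 10.62
tcp_pos: [0.5287, -0.2041, 0.073]
eef_rot: [[0.514, 0.858, 0.002], [0.858, -0.514, 0.0], [0.001, 0.001, -1.0]]
wrist_force: [0.3, 0.1, -1.6]
width: 0.651
```

```bash
python3 -c "
from h import *
delta([.5285,-.204,.058],1.031)"
```

```text
t 10.6167 tcp [ 0.5287 -0.2041  0.073 ] F [ 0.3  0.1 -1.6] w 55.6 q7 1.37
shift [-0.     -0.0003  0.015 ] turn [ 0.0014 -0.0012  0.0002]
```

Call:
servo_tool --steps '[[[0, 0, 0.005, 0, 0, 0, 0.05], [0, 0, 0.005, 0, 0, 0, 0.05], [0, 0, 0.003, 0, 0, 0, 0.05], [0, 0, 0.0, 0, 0, 0, 0.05], [0, 0, 0, 0, 0, 0, 0.05]]]'

```text
t: 11.03
tcp_pos: [0.5291, -0.2043, 0.0608]
eef_rot: [[0.514, 0.858, 0.003], [0.858, -0.514, 0.0], [0.001, 0.002, -1.0]]
wrist_force: [0.7, 0.2, -2.8]
width: 0.65
```

Call:
servo_tool --steps '[[[0, 0, 0.002, 0, 0, 0, 0.05], [0, 0, 0.002, 0, 0, 0, 0.05], [0, 0, 0, 0, 0, 0, 0.05], [0, 0, 0, 0, 0, 0, 0.05]]]'

```text
t: 11.37
tcp_pos: [0.5292, -0.2043, 0.0571]
eef_rot: [[0.514, 0.858, 0.003], [0.858, -0.514, -0.0], [0.002, 0.003, -1.0]]
wrist_force: [-0.3, 0.1, -1.3]
width: 0.653
```

Call:
servo_tool --steps '[[[0, 0, 0, 0, 0, 0, 0.075], [0, 0, 0, 0, 0, 0, 0.075], [0, 0, 0, 0, 0, 0, 0.075], [0, 0, 0, 0, 0, 0, 0.075]]]'

```text
t: 11.7
tcp_pos: [0.5294, -0.2044, 0.0573]
eef_rot: [[0.514, 0.858, 0.003], [0.858, -0.514, -0.0], [0.002, 0.003, -1.0]]
wrist_force: [0.5, -0.4, -0.0]
width: 0.882
```

Call:
servo_tool --steps '[[[0, 0, -0.02, 0, 0, 0, 0.075], [0, 0, -0.035, 0, 0, 0, 0.075], [0, 0, -0.035, 0, 0, 0, 0.075], [0, 0, -0.035, 0, 0, 0, 0.075], [0, 0, -0.03, 0, 0, 0, 0.075], [0.03, 0, 0, 0, 0, 0, 0.075], [0.04, 0, 0, 0, 0, 0, 0.075], [0.04, 0, 0, 0, 0, 0, 0.075]]]'

```text
t: 12.37
tcp_pos: [0.5858, -0.11, 0.2136]
eef_rot: [[0.517, 0.856, 0.005], [0.856, -0.517, -0.001], [0.002, 0.005, -1.0]]
wrist_force: [0.3, -1.5, -0.3]
width: 0.877
```

```bash
python3 -c "
from h import *
delta([.597,.1575,.2],1.031)
s=snap('scene','s6.png');snap('top','t6.png')
b=lambda p,x,y:cv2.resize(cv2.imread(p)[y:y+60,x:x+55],None,fx=7,fy=7,interpolation=2)
cv2.imwrite('pics/c6.png',np.hstack([b('pics/s6.png',145,160),b('pics/t6.png',302,182)]))
"
```

```text
t 12.3667 tcp [ 0.5858 -0.11    0.2136] F [ 0.3 -1.5 -0.3] w 74.9 q7 1.17
shift [ 0.2348 -0.1286  0.0136] turn [ 0.0048 -0.0022 -0.003 ]
```

View pics/c6.png

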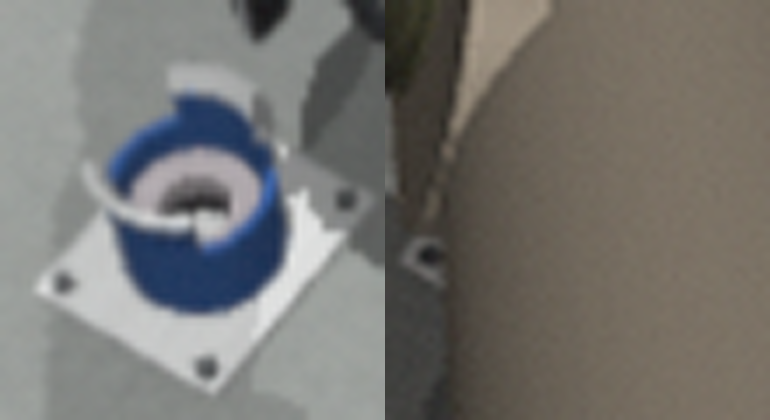

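The steel ring lies in the tube, hole centre at crop (197,200) in the left half, evenly surrounded (the top camera is blocked by the arm).

Call:
servo_tool --steps '[[[0.0335, -0.0184, 0, 0, 0, 0, 0.075], [0.0335, -0.0184, 0, 0, 0, 0, 0.075], [0.0335, -0.0184, 0, 0, 0, 0, 0.075], [0.0335, -0.0184, 0, 0, 0, 0, 0.075], [0.0335, -0.0184, 0, 0, 0, 0, 0.075], [0.0335, -0.0184, 0, 0, 0, 0, 0.075], [0.0335, -0.0184, 0, 0, 0, 0, 0.075], [0, 0, 0, 0, 0, 0, 0.075]]]'

```text
t: 13.13
tcp_pos: [0.5946, 0.1672, 0.2121]
eef_rot: [[0.505, 0.863, 0.003], [0.863, -0.505, 0.005], [0.006, 0.0, -1.0]]
wrist_force: [-0.4, 0.9, 0.1]
width: 0.878
```

```bash
python3 -c "
from h import *
s=load('scene')
a=np.linspace(0,2*np.pi,721)
for z in(.038,.042):
  for r in(.03,.016):
    p=(proj(s,np.c_[.528+r*np.cos(a),-.2037+r*np.sin(a),0*a+z])-[145,160]+.5)*7; print(z,r,p.min(0).round(),p.max(0).round())
p=cv2.cvtColor(s['pixels'],cv2.COLOR_RGB2HSV);m=cv2.inRange(p,(5,200,150),(15,255,255));n,l,st,c=cv2.connectedComponentsWithStats(m);b=[x for x in st[1:] if x[4]>100];print(b)
delta([.597,.1575,.087],1.031)"
```

```text
0.038 0.03 [126. 147.] [264. 263.]
0.038 0.016 [158. 173.] [232. 235.]
0.042 0.03 [125. 142.] [263. 258.]
0.042 0.016 [157. 168.] [230. 230.]
[]
t 13.1333 tcp [0.5946 0.1672 0.2121] F [-0.4  0.9  0.1] w 75.0 q7 0.73
shift [-0.0079  0.007   0.125 ] turn [ 0.0004 -0.0056  0.0102]
```

Call:
servo_tool --steps '[[[-0.0075, 0.0069, 0.03, 0, -0.005, 0.01, 0.075], [0, 0, 0.03, 0, 0, 0, 0.075], [0, 0, 0.03, 0, 0, 0, 0.075], [0, 0, 0.02, 0, 0, 0, 0.075], [0, 0, 0.01, 0, 0, 0, 0.075], [0, 0, 0.004, 0, 0, 0, 0.075], [0, 0, 0, 0, 0, 0, 0.075], [0, 0, 0, 0, 0, 0, 0.075]]]'

```text
t: 13.8
tcp_pos: [0.5981, 0.147, 0.0891]
eef_rot: [[0.522, 0.853, 0.002], [0.853, -0.522, -0.004], [-0.002, 0.003, -1.0]]
wrist_force: [-0.3, 0.8, 0.4]
width: 0.876
```

Call:
servo_tool --steps '[[[0, 0, 0, 0, 0, 0, 0.05], [0, 0, 0, 0, 0, 0, 0.05], [0, 0, 0, 0, 0, 0, 0.05], [0, 0, 0, 0, 0, 0, 0.05], [0, 0, 0, 0, 0, 0, 0.05]]]'

```text
t: 14.22
tcp_pos: [0.6037, 0.1516, 0.0944]
eef_rot: [[0.521, 0.854, 0.015], [0.854, -0.521, 0.003], [0.011, 0.011, -1.0]]
wrist_force: [0.2, 7.9, 37.2]
width: 0.59
```

Call:
servo_tool --steps '[[[0, 0, -0.005, 0, 0, 0, 0.05], [0, 0, -0.015, 0, 0, 0, 0.05], [0, 0, -0.025, 0, 0, 0, 0.05], [0, 0, -0.03, 0, 0, 0, 0.05], [0, 0, -0.025, 0, 0, 0, 0.05], [0, 0, -0.01, 0, 0, 0, 0.05], [0, 0, 0, 0, 0, 0, 0.05], [0, 0, 0, 0, 0, 0, 0.05]]]'

```text
t: 14.88
tcp_pos: [0.5974, 0.1474, 0.1985]
eef_rot: [[0.523, 0.853, 0.001], [0.853, -0.522, -0.004], [-0.003, 0.003, -1.0]]
wrist_force: [-0.2, 0.4, 0.0]
width: 0.587
```

```bash
python3 -c "
from h import *
delta([.528,-.204,.2],1.031)
"
```

```text
t 14.8833 tcp [0.5974 0.1474 0.1985] F [-0.2  0.4  0. ] w 50.1 q7 0.74
shift [-3.359e-01  1.244e-01 -2.000e-04] turn [ 0.0032  0.0027 -0.01  ]
```

The pose read after the fast move was mid-swing, so I came down about 11 mm off and missed. I open and look again.

Call:
servo_tool --steps '[[[-0.0, 0, -0.02, 0, 0, 0, 0.075], [-0.03, 0, 0, 0, 0, 0, 0.075], [-0.04, 0, 0, 0, 0, 0, 0.075], [-0.03, 0, 0, 0, 0, 0, 0.075], [0, 0, 0, 0, 0, 0, 0.075], [0, 0, 0, 0, 0, 0, 0.075], [0, 0, 0, 0, 0, 0, 0.075]]]'

```text
t: 15.47
tcp_pos: [0.5451, 0.0626, 0.2176]
eef_rot: [[0.523, 0.853, -0.001], [0.853, -0.523, -0.004], [-0.004, 0.002, -1.0]]
wrist_force: [0.3, 0.2, 0.3]
width: 0.877
```

```bash
python3 -c "
from h import *
s=snap('scene','s7.png');t=snap('top','t7.png')
delta([.597,.1575,.2],1.031)
cv2.imwrite('pics/c7.png',cv2.resize(cv2.imread('pics/s7.png')[140:230,220:340],None,fx=6,fy=6,interpolation=2))
p=cv2.cvtColor(s['pixels'],cv2.COLOR_RGB2HSV);print(p[205,275:310:3].tolist())
"
```

```text
t 15.5667 tcp [0.5456 0.0634 0.2178] F [-0.3 -0.2  0.3] w 74.7 q7 0.85
shift [ 0.1072 -0.0052  0.0174] turn [ 0.0019  0.0037 -0.0086]
[[22, 80, 242], [22, 78, 242], [23, 77, 242], [14, 122, 200], [16, 218, 244], [16, 155, 243], [23, 76, 243], [22, 75, 244], [18, 106, 242], [16, 219, 244], [16, 133, 240], [23, 77, 243]]
```

View pics/c7.png

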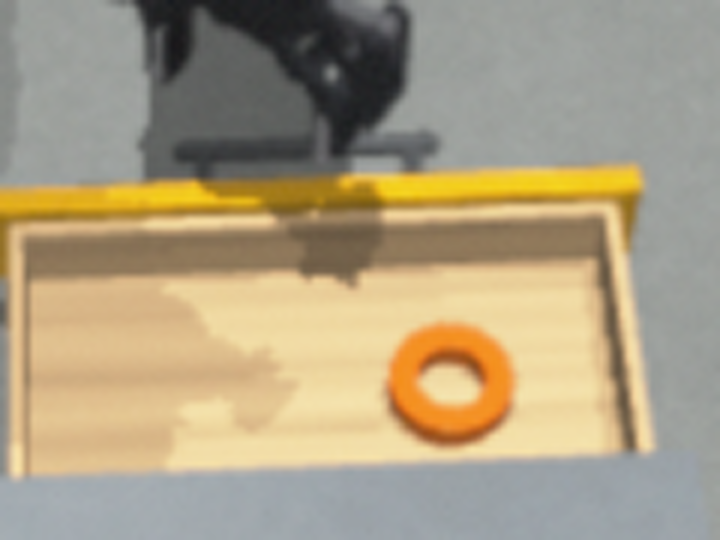

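```bash
python3 -c "
from h import *
from scipy.optimize import least_squares
a=np.linspace(0,2*np.pi,361)
def fit(f,off,x0,x1,y0,sc):
  s=load('scene')
  def res(c):
    p=(proj(s,np.c_[c[0]+.03*np.cos(a),c[1]+.03*np.sin(a),0*a+.098])-off+.5)*sc
    return [p[:,0].min()/2+p[:,0].max()/2-(x0+x1)/2,p[:,1].min()-y0]
  print(least_squares(res,[.6,.15]).x.round(4))
fit(0,[220,140],388,514,322,6)
fit(0,[200,150],505,632,255,6)
fit(0,[200,150],421,527,211,5)
fit(0,[200,150],205,310,220,5)
t=load('top');p=cv2.cvtColor(t['pixels'],cv2.COLOR_RGB2HSV);m=cv2.inRange(p,(8,170,120),(16,255,255));m[:, :160]=0;m[:,300:]=0;m[:160]=0;m[260:]=0
y,x=np.nonzero(m);print(len(x),x.min(),x.max(),y.min(),y.max(),atz(t,(x.min()+x.max())/2,(y.min()+y.max())/2,.098))
delta([.6,.1575,.2],1.031)
"
```

```text
[0.6034 0.1598]
[0.5995 0.1587]
[0.5985 0.1588]
[0.6077 0.0373]
16 200 201 179 188 [0.60503489 0.18352072 0.098     ]
t 15.5667 tcp [0.5456 0.0634 0.2178] F [-0.3 -0.2  0.3] w 74.7 q7 0.85
shift [ 0.1087 -0.0026  0.0174] turn [ 0.0019  0.0037 -0.0086]
```

Call:
servo_tool --steps '[[[0.028, 0, 0, 0, 0, 0, 0.075], [0.028, 0, 0, 0, 0, 0, 0.075], [0.028, 0, 0, 0, 0, 0, 0.075], [0.028, -0.001, 0, 0, 0, -0.008, 0.075], [0, 0, 0.05, 0, 0, 0, 0.075], [0, 0, 0.03, 0, 0, 0, 0.075], [0, 0, 0, 0, 0, 0, 0.075], [0, 0, 0, 0, 0, 0, 0.075]]]'

```text
t: 16.23
tcp_pos: [0.602, 0.1586, 0.145]
eef_rot: [[0.515, 0.857, -0.003], [0.857, -0.515, -0.006], [-0.007, 0.0, -1.0]]
wrist_force: [-0.2, -0.5, 1.1]
width: 0.878
```

Call:
servo_tool --steps '[[[0, 0, 0, 0, 0, 0, 0.075], [0, 0, 0, 0, 0, 0, 0.075], [0, 0, 0, 0, 0, 0, 0.075]]]'

```text
t: 16.48
tcp_pos: [0.6039, 0.1581, 0.1485]
eef_rot: [[0.516, 0.857, 0.003], [0.857, -0.516, -0.003], [-0.001, 0.005, -1.0]]
wrist_force: [0.2, 0.4, -1.2]
width: 0.88
```

```bash
python3 -c "
from h import *
delta([.603,.1595,.088],1.031)"
```

```text
t 16.4833 tcp [0.6039 0.1581 0.1485] F [ 0.2  0.4 -1.2] w 75.2 q7 0.74
shift [ 0.0008 -0.0018  0.0605] turn [ 0.0045  0.0012 -0.0024]
```

Call:
servo_tool --steps '[[[0.001, -0.001, 0.02, 0, 0, 0, 0.075], [0, 0, 0.015, 0, 0, 0, 0.075], [0, 0, 0.01, 0, 0, 0, 0.075], [0, 0, 0.005, 0, 0, 0, 0.075], [0, 0, 0, 0, 0, 0, 0.075], [0, 0, 0, 0, 0, 0, 0.075], [0, 0, 0, 0, 0, 0, 0.075], [0, 0, 0, 0, 0, 0, 0.075]]]'

```text
t: 17.15
tcp_pos: [0.6031, 0.1593, 0.0974]
eef_rot: [[0.516, 0.857, 0.002], [0.857, -0.516, -0.004], [-0.002, 0.004, -1.0]]
wrist_force: [0.0, -1.0, -0.8]
width: 0.881
```

```bash
python3 -c "
from h import *
delta([.603,.1595,.087],1.031)"
```

```text
t 17.15 tcp [0.6031 0.1593 0.0974] F [ 0.  -1.  -0.8] w 75.2 q7 0.74
shift [ 0.0002 -0.0002  0.0104] turn [ 0.0035  0.0025 -0.0021]
```

Call:
servo_tool --steps '[[[0, 0, 0.006, 0.003, 0.002, 0, 0.075], [0, 0, 0.004, 0, 0, 0, 0.075], [0, 0, 0, 0, 0, 0, 0.075], [0, 0, 0, 0, 0, 0, 0.05], [0, 0, 0, 0, 0, 0, 0.05], [0, 0, 0, 0, 0, 0, 0.05], [0, 0, 0, 0, 0, 0, 0.05], [0, 0, 0, 0, 0, 0, 0.05]]]'

```text
t: 17.82
tcp_pos: [0.6032, 0.159, 0.0872]
eef_rot: [[0.516, 0.857, 0.0], [0.857, -0.516, -0.001], [-0.001, 0.001, -1.0]]
wrist_force: [0.6, 0.6, 5.2]
width: 0.652
```

Call:
servo_tool --steps '[[[0, 0, -0.005, 0, 0, 0, 0.05], [0, 0, -0.015, 0, 0, 0, 0.05], [0, 0, -0.025, 0, 0, 0, 0.05], [0, 0, -0.03, 0, 0, 0, 0.05], [0, 0, -0.025, 0, 0, 0, 0.05], [0, 0, -0.01, 0, 0, 0, 0.05], [0, 0, 0, 0, 0, 0, 0.05], [0, 0, 0, 0, 0, 0, 0.05]]]'

```text
t: 18.48
tcp_pos: [0.6024, 0.1593, 0.1964]
eef_rot: [[0.516, 0.857, -0.001], [0.857, -0.516, -0.001], [-0.001, -0.0, -1.0]]
wrist_force: [-1.2, 0.7, -1.2]
width: 0.655
```

```bash
python3 -c "
from h import *
delta([.528,-.204,.2],1.031)"
```

```text
t 18.4833 tcp [0.6024 0.1593 0.1964] F [-1.2  0.7 -1.2] w 55.9 q7 0.73
shift [-0.3497  0.1235 -0.0033] turn [-0.0003  0.0012 -0.0018]
```

Call:
servo_tool --steps '[[[-0.025, 0.009, 0, 0, 0, 0, 0.05], [-0.035, 0.0123, 0, 0, 0, 0, 0.05], [-0.035, 0.0123, 0, 0, 0, 0, 0.05], [-0.035, 0.0123, 0, 0, 0, 0, 0.05], [-0.035, 0.0123, 0, 0, 0, 0, 0.05], [-0.035, 0.0123, 0, 0, 0, 0, 0.05], [-0.035, 0.0123, 0, 0, 0, 0, 0.05], [-0.035, 0.0123, 0, 0, 0, 0, 0.05]]]'

```text
t: 19.15
tcp_pos: [0.5433, -0.1225, 0.195]
eef_rot: [[0.515, 0.857, -0.004], [0.857, -0.515, -0.001], [-0.003, -0.003, -1.0]]
wrist_force: [0.6, -0.1, -0.8]
width: 0.652
```

Call:
servo_tool --steps '[[[-0.035, 0.0123, 0, 0, 0, 0, 0.05], [-0.03, 0.011, 0, 0, 0, 0, 0.05], [-0.015, 0.005, 0, 0, 0, 0, 0.05], [0, 0, 0.02, 0, 0, 0, 0.05], [0, 0, 0.025, 0, 0, 0, 0.05], [0, 0, 0.02, 0, 0, 0, 0.05], [0, 0, 0, 0, 0, 0, 0.05], [0, 0, 0, 0, 0, 0, 0.05]]]'

```text
t: 19.82
tcp_pos: [0.5265, -0.2039, 0.1301]
eef_rot: [[0.516, 0.857, -0.006], [0.857, -0.516, 0.0], [-0.003, -0.005, -1.0]]
wrist_force: [-0.1, 0.4, -0.0]
width: 0.655
```

Call:
servo_tool --steps '[[[0, 0, 0, 0, 0, 0, 0.05], [0, 0, 0, 0, 0, 0, 0.05], [0, 0, 0, 0, 0, 0, 0.05], [0, 0, 0, 0, 0, 0, 0.05]]]'

```text
t: 20.15
tcp_pos: [0.5283, -0.2044, 0.1329]
eef_rot: [[0.516, 0.857, 0.0], [0.857, -0.516, -0.002], [-0.001, 0.001, -1.0]]
wrist_force: [-0.1, 0.2, 0.3]
width: 0.653
```

```bash
python3 -c "
from h import *
delta([.5285,-.204,.1],1.031)
s=snap('scene','s8.png')
cv2.imwrite('pics/c8.png',cv2.resize(cv2.imread('pics/s8.png')[140:225,130:230],None,fx=7,fy=7,interpolation=2))
T=telemetry.sense()['tcp_pos'];a=np.linspace(0,2*np.pi,721)
for dy in (0,-.003,.003):
  c=T[:2]+dy*np.array([.856,-.516])
  for n,r,z in(('bot',.03,-.0052),('top',.03,.0108),('hole',.016,.0108)):
    p=(proj(s,np.c_[c[0]+r*np.cos(a),c[1]+r*np.sin(a),0*a+T[2]+z])-[130,140]+.5)*7;print(dy,n,p.min(0).round(),p.max(0).round())
"
```

```text
t 20.15 tcp [ 0.5283 -0.2044  0.1329] F [-0.1  0.2  0.3] w 55.8 q7 1.35
shift [ 0.0004 -0.0001  0.0329] turn [ 0.0011  0.0011 -0.0018]
0 bot [194. 166.] [339. 286.]
0 top [187. 143.] [334. 263.]
0 hole [222. 170.] [300. 235.]
-0.003 bot [199. 161.] [344. 280.]
-0.003 top [192. 138.] [339. 258.]
-0.003 hole [226. 165.] [304. 229.]
0.003 bot [190. 171.] [335. 291.]
0.003 top [183. 148.] [330. 268.]
0.003 hole [217. 175.] [295. 240.]
```

View pics/c8.png

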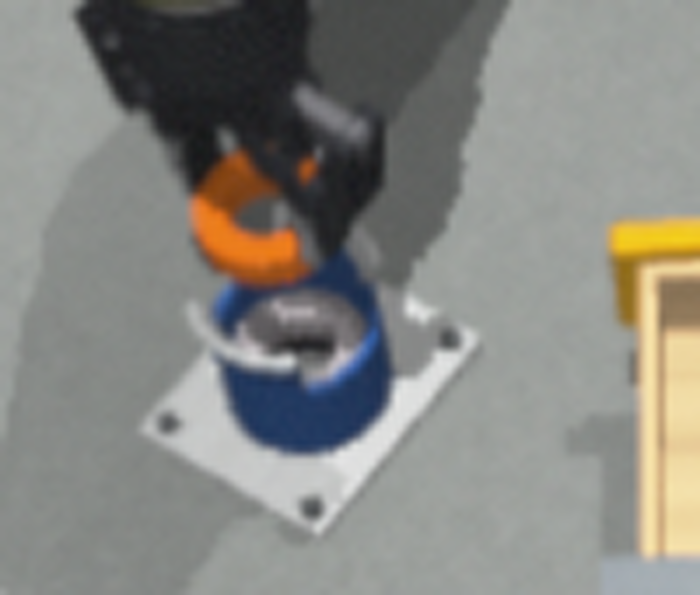

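Orange is held level and centred on the TCP within ~1 mm (left edge 190, bottom 285); steel lies flat in the tube. Lowering.

Call:
servo_tool --steps '[[[0, 0, 0.015, 0, 0, 0, 0.05], [0, 0, 0.015, 0, 0, 0, 0.05], [0, 0, 0.01, 0, 0, 0, 0.05], [0, 0, 0.006, 0, 0, 0, 0.05], [0, 0, 0.006, 0, 0, 0, 0.05], [0, 0, 0.006, 0, 0, 0, 0.05], [0, 0, 0, 0, 0, 0, 0.05], [0, 0, 0, 0, 0, 0, 0.05]]]'

```text
t: 20.87
tcp_pos: [0.5278, -0.2044, 0.074]
eef_rot: [[0.516, 0.857, -0.001], [0.857, -0.516, -0.001], [-0.002, -0.001, -1.0]]
wrist_force: [0.1, 0.3, 0.0]
width: 0.656
```

Call:
servo_tool --steps '[[[0, 0, 0.005, 0, 0, 0, 0.05], [0, 0, 0.005, 0, 0, 0, 0.05], [0, 0, 0.004, 0, 0, 0, 0.05], [0, 0, 0.003, 0, 0, 0, 0.05], [0, 0, 0, 0, 0, 0, 0.05], [0, 0, 0, 0, 0, 0, 0.05], [0, 0, 0, 0, 0, 0, 0.05]]]'

```text
t: 21.45
tcp_pos: [0.5278, -0.2045, 0.057]
eef_rot: [[0.516, 0.857, -0.001], [0.857, -0.516, -0.001], [-0.002, -0.0, -1.0]]
wrist_force: [-0.3, 0.8, -0.7]
width: 0.654
```

Call:
servo_tool --steps '[[[0, 0, 0, 0, 0, 0, 0.075], [0, 0, 0, 0, 0, 0, 0.075], [0, 0, 0, 0, 0, 0, 0.075], [0, 0, 0, 0, 0, 0, 0.075]]]'

```text
t: 21.78
tcp_pos: [0.5279, -0.2044, 0.0572]
eef_rot: [[0.516, 0.857, -0.001], [0.857, -0.516, -0.001], [-0.001, -0.0, -1.0]]
wrist_force: [0.9, 0.4, -0.5]
width: 0.879
```

Call:
servo_tool --steps '[[[0, 0, -0.02, 0, 0, 0, 0.075], [0, 0, -0.035, 0, 0, 0, 0.075], [0, 0, -0.035, 0, 0, 0, 0.075], [0, 0, -0.035, 0, 0, 0, 0.075], [0, 0, -0.03, 0, 0, 0, 0.075], [0.03, 0, 0, 0, 0, 0, 0.075], [0.04, 0, 0, 0, 0, 0, 0.075], [0.03, 0, 0, 0, 0, 0, 0.075]]]'

```text
t: 22.45
tcp_pos: [0.5809, -0.1167, 0.2131]
eef_rot: [[0.516, 0.857, 0.002], [0.857, -0.516, -0.001], [0.0, 0.002, -1.0]]
wrist_force: [0.8, 0.8, -0.2]
width: 0.875
```

Call:
servo_tool --steps '[[[0, 0, 0, 0, 0, 0, 0.075], [0, 0, 0, 0, 0, 0, 0.075], [0, 0, 0, 0, 0, 0, 0.075], [0, 0, 0, 0, 0, 0, 0.075], [0, 0, 0, 0, 0, 0, 0.075]]]'

```text
t: 22.87
tcp_pos: [0.5788, -0.12, 0.2119]
eef_rot: [[0.517, 0.856, -0.002], [0.856, -0.517, -0.002], [-0.002, -0.0, -1.0]]
wrist_force: [0.1, -0.0, -0.7]
width: 0.878
```

```bash
python3 -c "
from h import *
s=snap('scene','s9.png')
cv2.imwrite('pics/c9.png',cv2.resize(cv2.imread('pics/s9.png')[160:220,145:200],None,fx=7,fy=7,interpolation=2))
a=np.linspace(0,2*np.pi,721)
for z in(.054,.058):
  for r in(.03,.016):
    p=(proj(s,np.c_[.528+r*np.cos(a),-.2037+r*np.sin(a),0*a+z])-[145,160]+.5)*7; print(z,r,p.min(0).round(),p.max(0).round())
delta([.528,-.204,.1],1.031)"
```

```text
0.054 0.03 [120. 126.] [259. 243.]
0.054 0.016 [152. 153.] [227. 215.]
0.058 0.03 [118. 121.] [258. 238.]
0.058 0.016 [151. 148.] [225. 210.]
t 22.9167 tcp [ 0.579  -0.1199  0.2119] F [ 0.6 -0.1  0.2] w 75.3 q7 1.18
shift [-0.0981 -0.      0.1121] turn [-0.0005  0.002  -0.004 ]
```

View pics/c9.png

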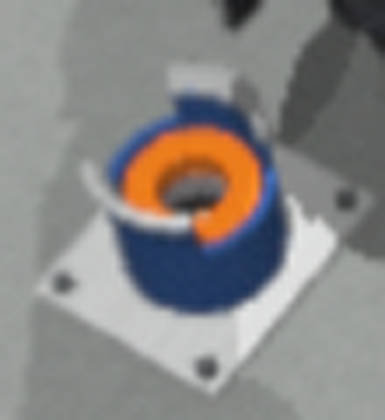

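Orange lies flat in the mouth. Its outer edge runs x 121–265, top y 127, and the bottom about 245. For its stacked height I predicted 120–259, 126 and 243. The gripper is clear, so I'm handing in.

```bash
python3 -c "
from rig import r
print(r.close_job())"
```

```text
the job is handed in; nothing more can be done
None
```

The job is handed in. I pulled the top drawer open about 145 mm beyond where it started, then dropped the steel ring into the tube and the orange ring on top of it.

- **Column:** in the last picture the orange ring sits flat in the mouth. Its outline is within about 1–3 mm of what I predicted for its stacked height and the tube's axis. The steel ring matched its own height the same way before the orange one went in. These checks came from the scene camera only, because the arm blocked the top camera's view of the tube.
- **At hand-in:** the fingers were open and well clear, and the wrist force was near zero. The robot clock read about 23 s of the 66 s allowed.
- **Missed grasp:** my first try at the orange ring came down about 11 mm off because I read the pose while the arm was still swinging. The wrist force peaked at about 37 N upward as a finger pressed on the ring. It shifted the ring and the drawer by a few mm. I looked again and the second grasp held. I don't know whether the 40 N contact limit counted that press.
- **Bystanders:** nothing I saw suggests the arm touched the screwdriver, jar or bin, but I did not measure their positions again at the end.

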